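# Lay out a stack of bearing rings in the inspection dishes

### The job

Take the stack of four steel rings apart and lay each ring flat in the dish of its own size, ready for inspection: the largest ring in the largest dish, and so on down to the smallest ring in the smallest dish. Set the rings down without dropping them, and leave the calliper and the V-block where they are.

Things in the scene. Friction and masses are not known exactly. Their poses are not given: they have to be found in the camera images.
- ring_largest: Loose blackened steel ring, outer diameter 68 mm, bore 44 mm, height 22 mm, about 0.36 kg; starts at the bottom of the stack, on the table, lying flat. Origin: centre of its underside; z is the ring's axis (up).
- ring_large: Loose bright steel ring, outer diameter 56 mm, bore 32 mm, height 22 mm, about 0.28 kg; starts second from the bottom, on the largest ring, lying flat. Origin: centre of its underside; z is the ring's axis (up).
- ring_small: Loose blackened steel ring, outer diameter 45 mm, bore 24 mm, height 22 mm, about 0.19 kg; starts third from the bottom, on the large ring, lying flat. Origin: centre of its underside; z is the ring's axis (up).
- ring_smallest: Loose bright steel ring, outer diameter 34 mm, bore 16 mm, height 22 mm, about 0.12 kg; starts on top of the stack, lying flat. Origin: centre of its underside; z is the ring's axis (up).
- dish_largest: Fixed tan steel dish, round and shallow: outer diameter 94 mm, inside diameter 86 mm, floor 3 mm above the table, rim 7 mm above the table. Empty at the start. Origin: centre of its underside, on the table; z up. Fingers that hold a ring in it must stay above the rim (fingertips at least 5 mm above the ring's underside) to be able to open.
- dish_large: Fixed tan steel dish, round and shallow: outer diameter 82 mm, inside diameter 74 mm, floor 3 mm above the table, rim 7 mm above the table. Empty at the start. Origin: centre of its underside, on the table; z up. Fingers that hold a ring in it must stay above the rim (fingertips at least 5 mm above the ring's underside) to be able to open.
- dish_small: Fixed tan steel dish, round and shallow: outer diameter 71 mm, inside diameter 63 mm, floor 3 mm above the table, rim 7 mm above the table. Empty at the start. Origin: centre of its underside, on the table; z up. Fingers that hold a ring in it must stay above the rim (fingertips at least 5 mm above the ring's underside) to be able to open.
- dish_smallest: Fixed tan steel dish, round and shallow: outer diameter 60 mm, inside diameter 52 mm, floor 3 mm above the table, rim 7 mm above the table. Empty at the start. Origin: centre of its underside, on the table; z up. Fingers that hold a ring in it must stay above the rim (fingertips at least 5 mm above the ring's underside) to be able to open.
- calliper: Loose digital calliper, lying on the table beyond the dishes (far side), 230 mm long along its x, up to 70 mm wide, 12 mm high. Origin: under the middle of its length, on the table. To be left alone.
- v_block: Loose steel V-block, 50 (its x) x 40 (y) x 34 mm high, standing on the table among the dishes. Origin: centre of its underside. To be left alone.
Mind the look-alikes: they are no part of the job. Leave any pink look-alike of the dish_small alone. What is shaped like the ring_largest but blue is not meant.

How it is judged (in metres and radians):
At the end, for the whole second after the job is handed in: Each of the four rings lies flat on the floor of the dish of its own size (centre within 11 mm of the dish's centre, underside less than 5 mm above the dish's underside, tilt below 0.06 rad) and is at rest (horizontal distance between ring_largest and dish_largest below 0.011 m and z of ring_largest in the frame of dish_largest below 0.005 m and angle between each of ring_largest, ring_large, ring_small, ring_smallest's own z axis and vertical below 0.06 rad and linear speed of each of ring_largest, ring_large, ring_small, ring_smallest below 0.02 m/s and angular speed of each of ring_largest, ring_large, ring_small, ring_smallest below 0.2 rad/s and horizontal distance between ring_large and dish_large below 0.011 m and z of ring_large in the frame of dish_large below 0.005 m and horizontal distance between ring_small and dish_small below 0.011 m and z of ring_small in the frame of dish_small below 0.005 m and horizontal distance between ring_smallest and dish_smallest below 0.011 m and z of ring_smallest in the frame of dish_smallest below 0.005 m); the robot touches nothing.
It fails at once if a ring is dropped or thrown: it moves faster than 0.7 m/s (a free fall of about 25 mm) with no finger touching it ((linear speed of ring_largest above 0.7 m/s and not (contact force between the fingers and ring_largest above 0.1 N)) or (linear speed of ring_large above 0.7 m/s and not (contact force between the fingers and ring_large above 0.1 N)) or (linear speed of ring_small above 0.7 m/s and not (contact force between the fingers and ring_small above 0.1 N)) or (linear speed of ring_smallest above 0.7 m/s and not (contact force between the fingers and ring_smallest above 0.1 N))).
It fails at once if the calliper is pushed more than 15 mm from its place (distance of calliper from where it was at the start of the episode above 0.015 m).
It fails at once if the V-block is pushed more than 15 mm from its place (distance of v_block from where it was at the start of the episode above 0.015 m).
It also fails if it takes over 120 s, if anything falls off the work surface, if the arm or the gripper's body presses on something with over 40 N, if the wrist force passes 120 N, or if a joint passes its speed limit or range.

### The arm

A 6-joint arm with a two-finger parallel gripper is mounted at the origin on the work surface. World frame = base frame: x ahead of the robot, y to its left, z up, the work surface at z = 0. Lengths are in mm, angles in rad, forces in N, time in s.
With the tool pointing down it reaches from about 200 to 875 mm from the base axis. Payload 3.4 kg.
Tool frame: the origin (TCP) lies at the very end of the fingers, on their centre line; the grasp point (between the pads) lies 19 mm behind it (hold_point_z is the distance from the TCP to the grasp point, in mm); z points along the fingers, y is the line along which they close (so a half turn about z gives the same grasp; the last joint's range is limited). The gripper opens to 94 mm and grips with 3 to 60 N. Pads are 16 mm wide; open, the fingers measure 119 mm over their backs; the gripper's body (75 mm by 177 mm) begins 78 mm behind the grasp point.
Start: joints at [-1.35, 0.276, 1.505, -0, 1.361, -0.121], TCP at [192.731, -541.775, 205.493] pointing down, gripper open.
Joint ranges: [-2.89, 2.89], [-0.75, 2.08], [0.22, 2.7], [-1.18, 4.32], [0.11, 2.71], [-2.7, 2.7]. Speed limits (rad/s): [2.57, 2.57, 3.14, 3.14, 3.14, 3.14].

### API

Orientations are given as a rotation vector (axis times angle).
In Python, from cell import get_state, snapshot, camera_model, close_job, regions_of, hold_point_z gives the robot as it stands.
- The arm moves only by the shell command python3 -m jog 'ROWS' [OPENING] [FORCE]. ROWS is JSON, a list that holds one entry, the list of rows, each a list of 6 numbers: the shift along the world's x, y, z each as a share of 30 mm, from -1 to 1, then the turn, a rotation vector about the world's x, y, z each as a share of 0.15 rad, from -1 to 1. In form: [[[tx, ty, tz, rx, ry, rz], ...]]. A call has 1 to 12 rows; each row shifts and turns the commanded pose from where the row before left it; what a row does not reach is not made up. A row lasts 1/8 s, in which the tool goes at most 62.5 mm and 10.7 degrees, less where a joint would pass 70% of its speed; a pose out of reach is approached as far as the arm can. A call with a number of a shift or a turn outside -1 to 1 is refused whole. A call with a gripper value outside its range is refused whole. OPENING is the closure, from 0 (fully open) to 1 (shut), set as the call begins (- or left out, the last holds). The fingers move at their own pace and stop on an object; FORCE is the grip in N (left out, the last holds). Time passes only in rows, so rows that do not move let the fingers close. It gives the time, the measured TCP pose, the force, the opening and the grip force at its end, in the units of the state.
- get_state(): the state, without advancing time (a new reading comes with each control period).
- snapshot(name): name is "scene" or "top" or "wrist"; returns the picture (480x640x3 uint8, red, green, blue); there is no depth.
- camera_model(name): a dict with "fx", "fy", "cx", "cy" (pixels), "xyz" and "rotation" of the camera in the world. Camera axes: x right, y down, z forward; pixel columns grow to the right and rows downward; lengths in mm; the calibration is good to about 2 mm. A picture is of the moment at which its call begins: read the wrist's pose just before it. camera_model takes no time and is no camera call; for the wrist camera it gives the pose at the moment of the call.
- close_job(): hands the job in; it is judged then, once.
Trained networks look in the newest picture that a camera, given by its name, has taken for a name from the list of things; names that differ only in an ending like _2 or _b are one class to them, and where a whole thing is asked for, a point or a joint stands for the part that bears it (a point fixed in the world has none). Each returns a list of dicts, best first, with "score" (0 to 1); they miss things now and then, are a little off and sometimes report something else, mostly with a low value. They report only what shows in the picture. A call takes as long as a camera call. They do not tell look-alikes from the thing itself.
- regions_of(target, camera): "pixels" (480x640 bool, what is visible of it) and "xy" ([column, row] in pixels, amid what is visible of it).
The state is a dict: "t": time; "joint_positions": joint angles; "joint_vel": joint speeds; "effort": joint torques, N m; "tool_pos": TCP position; "tcp_rot": TCP orientation; "wrist_force": force on the tool from outside, world axes, zero at the start; "moment": the same for the moment, N m; "finger_gap": finger opening in mm; "finger_force": force on a finger pad.
Only numpy, scipy, OpenCV 4.12 (cv2) and the standard library are available. Lean on these libraries where they do the work, as an engineer would, in place of code of your own. Each camera call takes 0.05 s, during which the arm holds its last target. There are 200 camera calls.

## Working session

There is one attempt and no reset: what is moved stays moved. The work goes in short steps, Python scripts to look and compute and a shell command to move; the robot and the scene stay as the last step left them, time stands still between calls to the robot, and variables do not carry over. Pictures are saved under pics/ and viewed, at most 14 in all, crops included, and the job is handed in when it is done.

```bash
mkdir -p pics; ls
python3 - <<'E'
from cell import *
import cv2
for n in("scene","top"):
    cv2.imwrite(f"pics/{n}0.png",snapshot(n)[:,:,::-1]); print(n,camera_model(n))
s=get_state();print(s)
E
```

```text
pics
scene {'fx': 456.055248405883, 'fy': 456.055248405883, 'cx': 318.6948227569475, 'cy': 237.72412248602163, 'xyz': array([885.97290194, 467.36353459, 662.57653296]), 'rotation': array([-0.87195997, -2.59235765,  1.03612309])}
top {'fx': 472.4417347843977, 'fy': 472.4417347843977, 'cx': 318.81273168226124, 'cy': 232.69968542737436, 'xyz': array([425.15446795,   9.0028124 , 976.92436653]), 'rotation': array([-2.19244059,  2.12348909, -0.19787948])}
{'t': 0.1, 'joint_positions': array([-1.34998819e+00,  2.76490786e-01,  1.50598643e+00, -3.06837356e-05,
        1.36071453e+00, -1.20997912e-01]), 'joint_vel': array([ 8.22654779e-04, -1.43502297e-03, -9.25474403e-04,  5.12623594e-04,
        4.31876835e-04, -4.05918548e-05]), 'effort': array([ 2.77069747e-03, -4.05454409e+01, -2.37779564e+01,  7.04810349e-02,
        2.99019157e-02, -5.10561551e-05]), 'tool_pos': array([ 192.60587432, -541.23931725,  204.72262691]), 'tcp_rot': array([-3.09425056e+00, -5.34036414e-01,  1.72285897e-04]), 'wrist_force': array([-0.38143057, -0.05119923,  0.92723088]), 'moment': array([ 0.00444127, -0.06937631, -0.02597411]), 'finger_force': 0.0, 'finger_gap': 94.10415290261538}
```

View pics/top0.png

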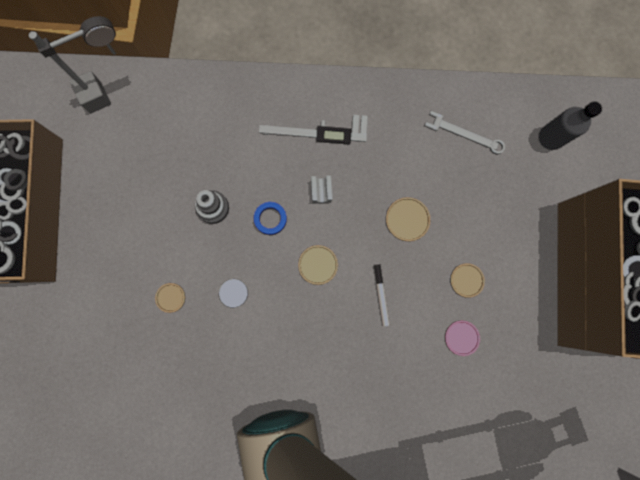

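View pics/scene0.png

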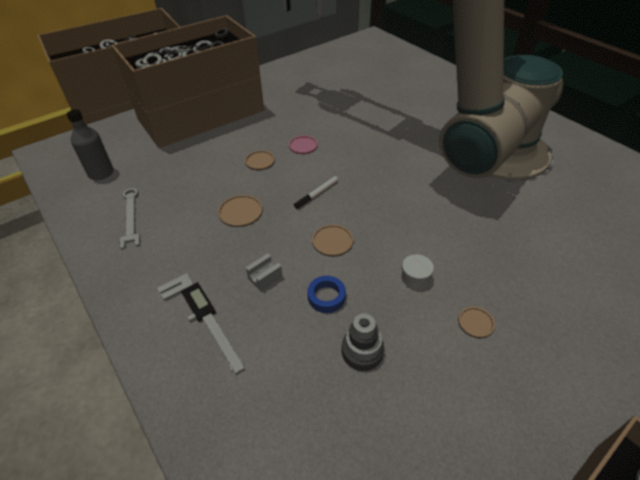

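```bash
cat > h.py <<'E'
from cell import *
import numpy as np, cv2
from scipy.spatial.transform import Rotation as R
def px2w(cam,uv,z,m=None):
    m=m or camera_model(cam); d=R.from_rotvec(m["rotation"]).apply([(uv[0]-m["cx"])/m["fx"],(uv[1]-m["cy"])/m["fy"],1])
    o=np.array(m["xyz"]); return (o+d*(z-o[2])/d[2])[:2]
def w2px(cam,p,m=None):
    m=m or camera_model(cam); q=R.from_rotvec(m["rotation"]).inv().apply(np.array(p)-m["xyz"])
    return np.array([m["fx"]*q[0]/q[2]+m["cx"],m["fy"]*q[1]/q[2]+m["cy"]])
def find(name,cam,z,smin=0.3):
    for r in regions_of(name,cam):
        if r["score"]<smin: continue
        c=max(cv2.findContours(r["pixels"].astype(np.uint8),0,1)[0],key=len)
        w=np.array([px2w(cam,p[0],z) for p in c],np.float32)
        (cx,cy),rad=cv2.minEnclosingCircle(w)
        e=cv2.fitEllipse(w) if len(w)>5 else None
        print(name,cam,round(r["score"],2),"px",np.round(r["xy"]),"circ",np.round([cx,cy,2*rad],1),"ell",np.round(e[0]+e[1],1) if e else "")
E
python3 - <<'E'
from h import *
H=dict(dish_largest=7,dish_large=7,dish_small=7,dish_smallest=7,ring_largest=22,ring_large=44,ring_small=66,ring_smallest=88,v_block=34,calliper=12)
snapshot("top")
for n,z in H.items(): find(n,"top",z)
E
```

```text
dish_largest top 0.93 px [407. 220.] circ [ 608.7 -206.1   96.5] ell [ 608.9 -206.    93.    94.8]
dish_large top 0.59 px [317. 266.] circ [505.7 -18.9  83.6] ell [505.7 -19.6  80.3  82.1]
dish_small top 0.93 px [461. 338.] circ [ 367.4 -317.6   71.8] ell [ 367.2 -317.5   69.3   70.2]
dish_small top 0.75 px [466. 279.] circ [ 485.3 -329.2   73. ] ell [ 485.7 -329.6   67.6   71. ]
dish_smallest top 0.84 px [167. 298.] circ [430.2 275.8  60.6] ell [430.9 276.2  56.8  58.9]
ring_largest top 0.84 px [264. 223.] circ [597.6  81.5  70.1] ell [597.3  81.7  66.6  68.4]
ring_largest top 0.72 px [221. 214.] circ [616.5 199.1  68.2] ell [617.4 201.3  62.3  64.2]
ring_large top 0.5 px [216. 210.] circ [615.4 200.8  58.2] ell [618.8 202.7  52.   61. ]
ring_small top 0.68 px [212. 208.] circ [610.4 195.9  38.4] ell [611.  196.1  28.4  37.9]
ring_smallest top 0.55 px [206. 197.] circ [617.7 200.   38. ] ell [617.8 200.3  32.4  37.4]
ring_smallest top 0.47 px [326. 130.] circ [ 7.757e+02 -4.000e-01  2.131e+02] ell [766.9 -18.3  56.9 199.3]
v_block top 0.56 px [322. 190.] circ [659.2 -21.8  64. ] ell [658.5 -22.2  45.9  60.8]
calliper top 0.8 px [328. 131.] circ [803.5  -1.2 231.2] ell [797.1 -20.   63.6 217.8]
```

The top view shows the stack at (212,207), the tan dishes at (407,220), (317,265), (467,280) and (171,297), and the V-block at (322,190). The calliper is at (320,132).

- **dish_small:** tan (467,280) or pink (461,338). The tan one fits the description.
- **ring_largest:** the bottom of the stack at (212,207) or the blue ring at (269,218). The blackened one in the stack fits.

I'll confirm both in one crop.

```bash
python3 - <<'E'
import cv2,numpy as np
i=cv2.imread("pics/top0.png")
a=cv2.resize(i[170:245,175:300],(600,360),interpolation=cv2.INTER_CUBIC)[:290]
b=cv2.resize(i[255:365,420:520],(330,290),interpolation=cv2.INTER_CUBIC)
a=cv2.resize(i[170:245,180:300],(464,290),interpolation=cv2.INTER_CUBIC)
cv2.imwrite("pics/crop1.png",np.hstack([a,b]))
E
python3 -m jog '[[[0.56,1,0,0,0,0],[0.56,1,0,0,0,0],[0.56,1,0,0,0,0],[0.56,1,0,0,0,0],[0.56,1,0,0,0,0],[0.56,1,0,0,0,0],[0.56,1,0,0,0,0],[0.56,1,0,0,0,0],[0.56,1,0,0,0,0],[0.56,1,0,0,0,0],[0.56,1,0,0,0,0],[0.56,1,0,0,0,0]]]' 0 20
```

```text
t: 2.15
tool_pos: [394.8, -180.8, 205.7]
tcp_rot: [3.095, 0.534, 0.001]
wrist_force: [0.6, -0.1, 0.0]
finger_gap: 94.0
finger_force: 0.0
```

View pics/crop1.png

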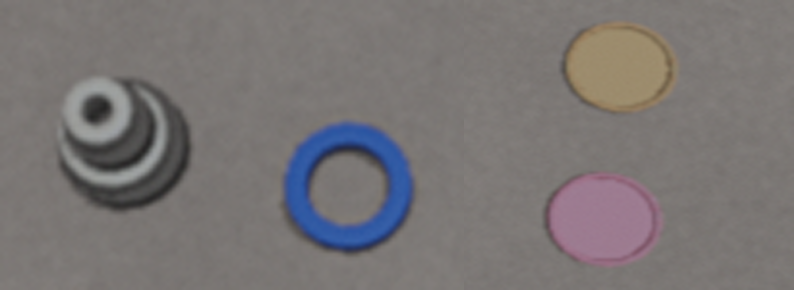

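The crop shows that the stack's bottom ring is blackened and separate from the blue ring, and that the tan dish (upper right) is distinct from the pink one. I'll carry on to the stack.

```bash
python3 -m jog '[[[0.6,1,0,0,0,0],[0.6,1,0,0,0,0],[0.6,1,0,0,0,0],[0.6,1,0,0,0,0],[0.6,1,0,0,0,0],[0.6,1,0,0,0,0],[0.6,1,0,0,0,0],[0.6,1,0,0,0,0],[0.6,1,0,0,0,0],[0.6,1,0,0,0,0],[0.6,1,0,0,0,0],[0,0,0,0,0,0]]]'
python3 - <<'E'
from h import *
print(get_state()["tool_pos"],get_state()["joint_positions"],camera_model("wrist"))
cv2.imwrite("pics/w1.png",snapshot("wrist")[:,:,::-1])
for n,z in dict(ring_smallest=88,ring_small=66,ring_large=44,ring_largest=22).items(): find(n,"wrist",z)
E
```

```text
t: 3.65
tool_pos: [593.1, 149.9, 205.0]
tcp_rot: [-3.095, -0.538, -0.0]
wrist_force: [-1.0, -0.7, -0.8]
finger_gap: 94.4
finger_force: 0.0
[593.13540897 149.94719696 204.96801137] [1.33738836e-01 3.31663320e-01 1.42425816e+00 3.10766271e-04
 1.38565717e+00 1.36017162e+00] {'fx': 383.0827487549404, 'fy': 383.0827487549404, 'cx': 321.9190969505147, 'cy': 234.3569759158405, 'xyz': array([670.21309683, 176.99682139, 386.02111608]), 'rotation': array([ 2.37262842, -1.66840057, -0.23787983])}
ring_smallest wrist 0.86 px [276. 169.] circ [618.5 200.9  35.5] ell [618.3 201.2  32.4  34.9]
ring_small wrist 0.81 px [287. 162.] circ [617.4 199.9  45.8] ell [616.1 201.3  40.9  45.6]
ring_large wrist 0.59 px [286. 150.] circ [616.8 200.9  56.2] ell [614.6 201.8  52.1  55.2]
ring_largest wrist 0.86 px [389. 240.] circ [596.9  82.3  71.5] ell [596.8  82.2  66.8  70.8]
ring_largest wrist 0.6 px [296. 145.] circ [617.6 201.4  67.9] ell [613.4 202.9  63.2  71. ]
```

View pics/w1.png

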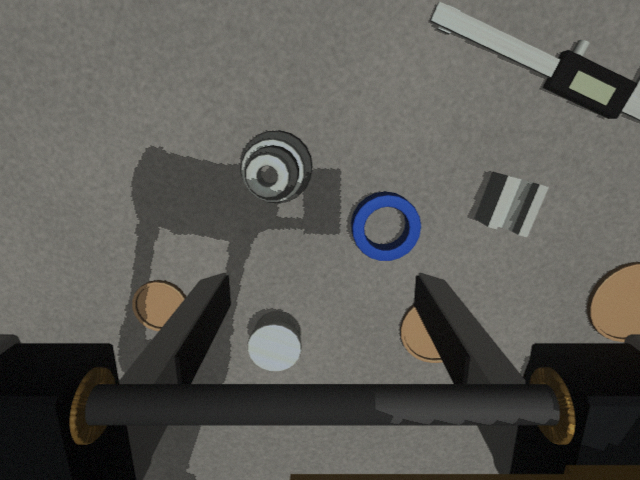

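The wrist view shows the stack at (275,168), all four rings concentric near (618,201), and the blue ring apart at (386,227). I'll descend on the smallest ring.

```bash
python3 -m jog '[[[0.41,0.85,0,0,0,0],[0.41,0.85,0,0,0,0],[0,0,-1,0,0,0],[0,0,-1,0,0,0],[0,0,-1,0,0,0],[0,0,-0.7,0,0,0],[0,0,-0.4,0,0,0],[0,0,-0.25,0,0,0],[0,0,0,0,0,0],[0,0,0,0,0,0]]]'
python3 -m jog '[[[0,0,0,0,0,0],[0,0,0,0,0,0],[0,0,0,0,0,0],[0,0,0,0,0,0],[0,0,0,0,0,0],[0,0,0,0,0,0],[0,0,0,0,0,0],[0,0,0,0,0,0]]]' 0.8 20
```

```text
t: 5.15
tool_pos: [617.6, 199.3, 75.9]
tcp_rot: [3.096, 0.534, 0.003]
wrist_force: [0.9, -0.3, -0.3]
finger_gap: 94.0
finger_force: 0.0
t: 6.15
tool_pos: [616.9, 199.3, 75.0]
tcp_rot: [-3.096, -0.534, 0.0]
wrist_force: [0.2, 0.2, 0.3]
finger_gap: 33.5
finger_force: 20.0
```

```bash
python3 -m jog '[[[0,0,0.4,0,0,0],[0,0,0.9,0,0,0],[-0.6,0.24,0,0,0,0],[-0.95,0.39,0,0,0,0],[-0.95,0.39,0,0,0,0],[-0.95,0.39,0,0,0,0],[-0.95,0.39,0,0,0,0],[-0.95,0.39,0,0,0,0],[-0.6,0.24,0,0,0,0],[-0.28,0.11,0,0,0,0],[0,0,0,0,0,0],[0,0,0,0,0,0]]]'
python3 - <<'E'
from h import *
s=get_state();print(s["tool_pos"],s["finger_gap"])
cv2.imwrite("pics/w2.png",snapshot("wrist")[:,:,::-1])
find("dish_smallest","wrist",7);find("ring_smallest","wrist",s["tool_pos"][2]+13)
snapshot("top");find("dish_smallest","top",7)
E
```

```text
t: 7.65
tool_pos: [431.0, 275.3, 114.0]
tcp_rot: [3.096, 0.534, 0.001]
wrist_force: [-0.0, 0.1, -1.4]
finger_gap: 33.6
finger_force: 20.0
[431.02969446 275.32331526 114.01869077] 33.63148521496915
dish_smallest wrist 0.72 px [317. 225.] circ [429.7 278.9  60.6] ell [432.9 280.3  51.6  61.6]
ring_smallest wrist 0.67 px [326. 292.] circ [436.7 277.   39.5] ell [436.6 276.7  33.   39.5]
dish_smallest top 0.5 px [171. 305.] circ [415.5 269.9  45.9] ell [412.6 269.3  19.4  42.4]
```

```bash
python3 -m jog '[[[0,0.04,-0.7,0,0,0],[0,0,-0.9,0,0,0],[0,0,-0.8,0,0,0],[0,0,-0.5,0,0,0],[0,0,-0.2,0,0,0],[0,0,-0.1,0,0,0],[0,0,-0.1,0,0,0],[0,0,0,0,0,0],[0,0,0,0,0,0]]]'
```

```text
t: 9.02
tool_pos: [430.3, 276.8, 15.4]
tcp_rot: [-3.096, -0.534, -0.001]
wrist_force: [0.9, -0.1, -1.4]
finger_gap: 33.4
finger_force: 20.0
```

```bash
python3 -m jog '[[[0,0,-0.05,0,0,0],[0,0,-0.04,0,0,0],[0,0,0,0,0,0]]]'
```

```text
t: 9.4
tool_pos: [429.9, 276.6, 12.2]
tcp_rot: [3.096, 0.534, -0.0]
wrist_force: [0.7, -0.7, -1.5]
finger_gap: 33.7
finger_force: 20.0
```

```bash
python3 -m jog '[[[0,0,-0.04,0,0,0],[0,0,0,0,0,0]]]'
```

```text
t: 9.65
tool_pos: [430.1, 276.7, 11.9]
tcp_rot: [3.096, 0.534, 0.001]
wrist_force: [-1.9, -0.6, 5.2]
finger_gap: 33.8
finger_force: 20.0
```

```bash
python3 -m jog '[[[0,0,0,0,0,0],[0,0,0,0,0,0],[0,0,0,0,0,0],[0,0,0,0,0,0],[0,0,0,0,0,0],[0,0,0.3,0,0,0],[0,0,0.9,0,0,0],[0,0,0.9,0,0,0],[0,0,0.9,0,0,0],[0.4,-0.16,0,0,0,0],[0.9,-0.36,0,0,0,0],[0.9,-0.36,0,0,0,0]]]' 0
python3 -m jog '[[[0.9,-0.36,0,0,0,0],[0.9,-0.36,0,0,0,0],[0.9,-0.36,0,0,0,0],[0.9,-0.36,0,0,0,0],[0.45,-0.21,0,0,0,0],[0,0,-0.7,0,0,0],[0,0,-0.5,0,0,0],[0,0,0,0,0,0],[0,0,0,0,0,0]]]'
```

```text
t: 11.15
tool_pos: [496.8, 249.5, 100.3]
tcp_rot: [3.095, 0.535, -0.001]
wrist_force: [0.7, 0.3, 0.3]
finger_gap: 94.2
finger_force: 0.0
t: 12.28
tool_pos: [617.6, 201.0, 65.4]
tcp_rot: [3.096, 0.535, 0.001]
wrist_force: [0.2, -0.5, 0.1]
finger_gap: 94.0
finger_force: 0.0
```

```bash
python3 -m jog '[[[0,0,-0.3,0,0,0],[0,0,-0.12,0,0,0],[0,0,0,0,0,0]]]'
python3 -m jog '[[[0,0,0,0,0,0],[0,0,0,0,0,0],[0,0,0,0,0,0],[0,0,0,0,0,0],[0,0,0,0,0,0],[0,0,0,0,0,0],[0,0,0,0,0,0]]]' 0.7 25
python3 - <<'E'
from h import *
snapshot("top")
find("ring_smallest","top",25);find("dish_small","top",7);find("dish_large","top",7);find("dish_largest","top",7);find("dish_smallest","top",7)
E
```

```text
t: 12.65
tool_pos: [617.2, 200.7, 52.1]
tcp_rot: [3.096, 0.535, -0.001]
wrist_force: [-0.2, 0.0, 0.7]
finger_gap: 93.8
finger_force: 0.0
t: 13.52
tool_pos: [617.4, 201.0, 52.5]
tcp_rot: [-3.095, -0.534, 0.0]
wrist_force: [-0.2, 0.6, -0.0]
finger_gap: 44.6
finger_force: 25.0
ring_smallest top 0.59 px [318. 266.] circ [505.4 -18.5  80.9] ell [505.1 -18.8  78.   78.9]
dish_small top 0.93 px [466. 279.] circ [ 484.6 -330.    71.6] ell [ 485.1 -330.4   67.5   69.8]
dish_small top 0.61 px [461. 336.] circ [ 367.5 -317.2   70.3] ell [ 367.6 -317.4   66.7   68.7]
dish_large top 0.86 px [315. 265.] circ [503.8 -19.9  86.5] ell [505.6 -19.   80.1  83.6]
dish_largest top 0.81 px [408. 217.] circ [ 609.4 -206.2   95.5] ell [ 609.1 -206.    92.    92.6]
```

```bash
python3 -m jog '[[[0,0,0.4,0,0,0],[0,0,0.9,0,0,0],[-0.12,-0.5,0,0,0,0],[-0.25,-1,0,0,0,0],[-0.25,-1,0,0,0,0],[-0.25,-1,0,0,0,0],[-0.25,-1,0,0,0,0],[-0.25,-1,0,0,0,0],[-0.25,-1,0,0,0,0],[-0.25,-1,0,0,0,0],[-0.25,-1,0,0,0,0],[-0.25,-1,0,0,0,0]]]'
python3 -m jog '[[[-0.25,-1,0,0,0,0],[-0.25,-1,0,0,0,0],[-0.25,-1,0,0,0,0],[-0.25,-1,0,0,0,0],[-0.25,-1,0,0,0,0],[-0.25,-1,0,0,0,0],[-0.25,-1,0,0,0,0],[-0.18,-0.7,0,0,0,0],[-0.1,-0.4,0,0,0,0],[-0.02,-0.1,0,0,0,0],[0,0,0,0,0,0]]]'
python3 - <<'E'
from h import *
s=get_state();print(s["tool_pos"],s["finger_gap"],s["joint_positions"])
cv2.imwrite("pics/w3.png",snapshot("wrist")[:,:,::-1])
find("dish_small","wrist",7)
E
```

```text
t: 15.32
tool_pos: [544.6, -86.1, 90.6]
tcp_rot: [3.096, 0.534, -0.003]
wrist_force: [0.4, -0.2, -1.8]
finger_gap: 44.4
finger_force: 25.0
t: 16.7
tool_pos: [484.9, -329.6, 91.4]
tcp_rot: [-3.095, -0.535, 0.0]
wrist_force: [-0.2, 0.3, -2.0]
finger_gap: 44.9
finger_force: 25.0
[ 484.92675554 -329.63748993   91.37203523] 44.90509308091237 [-7.15895052e-01  3.76685332e-01  1.65290196e+00  4.01439565e-04
  1.11255479e+00  5.12648078e-01]
dish_small wrist 0.71 px [317. 229.] circ [ 483.2 -327.7   71.8] ell [ 489.9 -324.6   55.7   72.6]
dish_small wrist 0.67 px [281. 362.] circ [ 378.6 -329.2   50.9] ell [ 376.9 -332.7   29.8   50.6]
```

View pics/w3.png

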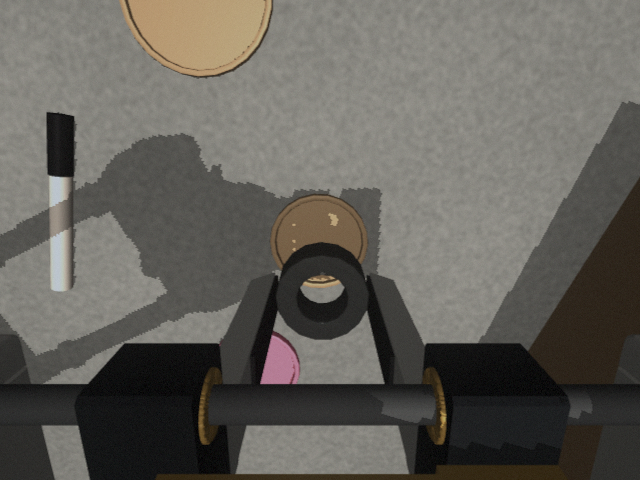

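The held ring at (322,290) sits over the tan dish at (320,240), and the pink dish is off at (280,362). I'll lower it.

```bash
python3 -m jog '[[[0,0,-0.6,0,0,0],[0,0,-0.8,0,0,0],[0,0,-0.7,0,0,0],[0,0,-0.3,0,0,0],[0,0,-0.1,0,0,0],[0,0,-0.1,0,0,0],[0,0,0,0,0,0],[0,0,0,0,0,0]]]'
python3 -m jog '[[[0,0,-0.03,0,0,0],[0,0,0,0,0,0]]]'
```

```text
t: 17.8
tool_pos: [485.2, -330.5, 14.0]
tcp_rot: [3.095, 0.534, 0.001]
wrist_force: [1.2, -0.4, -2.5]
finger_gap: 44.5
finger_force: 25.0
t: 18.05
tool_pos: [484.9, -330.3, 12.7]
tcp_rot: [3.096, 0.534, 0.0]
wrist_force: [-0.5, 0.9, -2.0]
finger_gap: 44.3
finger_force: 25.0
```

```bash
python3 -m jog '[[[0,0,-0.04,0,0,0],[0,0,0,0,0,0]]]'
```

```text
t: 18.3
tool_pos: [485.0, -330.4, 11.6]
tcp_rot: [3.096, 0.534, 0.0]
wrist_force: [-0.6, 0.2, -0.5]
finger_gap: 44.9
finger_force: 25.0
```

```bash
python3 -m jog '[[[0,0,-0.01,0,0,0],[0,0,0,0,0,0],[0,0,0,0,0,0],[0,0,0,0,0,0],[0,0,0,0,0,0],[0,0,0.3,0,0,0],[0,0,0.9,0,0,0],[0,0,0.9,0,0,0],[0.12,0.5,0,0,0,0],[0.25,1,0,0,0,0],[0.25,1,0,0,0,0],[0.25,1,0,0,0,0]]]' 0
python3 -m jog '[[[0.25,1,0,0,0,0],[0.25,1,0,0,0,0],[0.25,1,0,0,0,0],[0.25,1,0,0,0,0],[0.25,1,0,0,0,0],[0.25,1,0,0,0,0],[0.25,1,0,0,0,0],[0.25,1,0,0,0,0],[0.25,1,0,0,0,0],[0.25,1,0,0,0,0],[0.25,1,0,0,0,0],[0.25,1,0,0,0,0]]]'
python3 -m jog '[[[0.25,1,0,0,0,0],[0.25,1,0,0,0,0],[0.06,0.22,0,0,0,0],[0,0,0,0,0,0]]]'
```

```text
t: 19.8
tool_pos: [510.4, -222.9, 73.0]
tcp_rot: [-3.094, -0.534, 0.002]
wrist_force: [0.4, -1.2, 0.5]
finger_gap: 94.2
finger_force: 0.0
t: 21.3
tool_pos: [599.7, 136.6, 72.8]
tcp_rot: [-3.095, -0.535, 0.004]
wrist_force: [0.6, -0.2, -0.2]
finger_gap: 93.8
finger_force: 0.0
t: 21.8
tool_pos: [616.7, 201.4, 73.2]
tcp_rot: [3.095, 0.536, -0.003]
wrist_force: [0.3, 0.1, 0.1]
finger_gap: 94.1
finger_force: 0.0
```

Next, down to TCP z≈31 for the large ring (underside at 22).

```bash
python3 -m jog '[[[0.02,0,-0.6,0,0,0],[0,0,-0.5,0,0,0],[0,0,-0.3,0,0,0],[0,0,0,0,0,0],[0,0,0,0,0,0]]]'
python3 -m jog '[[[0,0,0,0,0,0],[0,0,0,0,0,0],[0,0,0,0,0,0],[0,0,0,0,0,0],[0,0,0,0,0,0],[0,0,0,0,0,0]]]' 0.6 30
```

```text
t: 22.42
tool_pos: [618.8, 201.3, 32.3]
tcp_rot: [3.096, 0.534, 0.001]
wrist_force: [0.8, -0.5, 1.8]
finger_gap: 93.8
finger_force: 0.0
t: 23.18
tool_pos: [618.3, 201.8, 32.3]
tcp_rot: [-3.095, -0.534, 0.0]
wrist_force: [-1.4, 2.8, 1.3]
finger_gap: 55.8
finger_force: 30.0
```

```bash
python3 -m jog '[[[0,0,0.4,0,0,0],[0,0,0.9,0,0,0],[-0.25,-0.5,0,0,0,0],[-0.5,-0.98,0,0,0,0],[-0.5,-0.98,0,0,0,0],[-0.5,-0.98,0,0,0,0],[-0.5,-0.98,0,0,0,0],[-0.5,-0.98,0,0,0,0],[-0.5,-0.98,0,0,0,0],[-0.35,-0.67,0,0,0,0],[-0.17,-0.32,0,0,0,0],[0,0,0,0,0,0]]]'
python3 - <<'E'
from h import *
s=get_state();print(s["tool_pos"],s["finger_gap"])
snapshot("wrist")
find("dish_large","wrist",7,.2)
snapshot("top")
find("ring_smallest","top",25);find("ring_small","top",25);find("ring_largest","top",22)
E
```

```text
t: 24.68
tool_pos: [504.5, -20.4, 70.7]
tcp_rot: [-3.096, -0.532, 0.001]
wrist_force: [-0.5, 0.0, -3.7]
finger_gap: 55.4
finger_force: 30.0
[504.47599297 -20.37529001  70.73469609] 55.35633653350432
dish_large wrist 0.83 px [318. 229.] circ [506.8 -16.1  83.2] ell [512.3 -14.1  69.6  79.1]
ring_smallest top 0.62 px [174. 294.] circ [434.3 271.9  36.3] ell [434.5 272.1  32.   35.5]
ring_small top 0.57 px [465. 273.] circ [ 487.4 -328.8   50.1] ell [ 488.  -329.1   44.5   49.2]
ring_largest top 0.83 px [263. 209.] circ [597.6  84.   71.5] ell [599.6  89.2  51.4  65.3]
ring_largest top 0.66 px [209. 197.] circ [617.3 200.7  71.8] ell [617.6 201.   65.4  70.4]
ring_largest top 0.51 px [408. 220.] circ [ 605.9 -202.5   92.8] ell [ 606.8 -207.2   78.8   94.1]
ring_largest top 0.5 px [457. 282.] circ [ 483.9 -323.4   68.9] ell [ 484.9 -324.7   61.1   66.4]
```

```bash
python3 -m jog '[[[0.03,0.03,-0.6,0,0,0],[0,0,-0.7,0,0,0],[0,0,-0.3,0,0,0],[0,0,-0.13,0,0,0],[0,0,-0.1,0,0,0],[0,0,0,0,0,0],[0,0,0,0,0,0]]]'
python3 -m jog '[[[0,0,-0.03,0,0,0],[0,0,0,0,0,0]]]'
```

```text
t: 25.85
tool_pos: [506.6, -19.0, 16.6]
tcp_rot: [3.095, 0.534, 0.001]
wrist_force: [0.1, 0.6, -3.3]
finger_gap: 55.4
finger_force: 30.0
t: 26.1
tool_pos: [506.3, -18.9, 15.4]
tcp_rot: [3.096, 0.534, 0.0]
wrist_force: [0.0, 0.8, -3.5]
finger_gap: 55.7
finger_force: 30.0
```

```bash
python3 -m jog '[[[0,0,-0.03,0,0,0],[0,0,-0.03,0,0,0],[0,0,0,0,0,0]]]'
```

```text
t: 26.48
tool_pos: [506.2, -18.9, 13.4]
tcp_rot: [3.096, 0.534, -0.0]
wrist_force: [0.9, 0.0, -3.2]
finger_gap: 55.6
finger_force: 30.0
```

```bash
python3 -m jog '[[[0,0,-0.03,0,0,0],[0,0,0,0,0,0]]]'
```

```text
t: 26.72
tool_pos: [506.2, -18.9, 13.2]
tcp_rot: [3.096, 0.534, 0.0]
wrist_force: [-2.0, 0.0, 4.2]
finger_gap: 55.9
finger_force: 30.0
```

```bash
python3 -m jog '[[[0,0,0,0,0,0],[0,0,0,0,0,0],[0,0,0,0,0,0],[0,0,0,0,0,0],[0,0,0.3,0,0,0],[0,0,0.9,0,0,0],[0,0,0.8,0,0,0],[0.25,0.5,0,0,0,0],[0.5,0.98,0,0,0,0],[0.5,0.98,0,0,0,0],[0.5,0.98,0,0,0,0],[0.5,0.98,0,0,0,0]]]' 0
python3 -m jog '[[[0.5,0.98,0,0,0,0],[0.5,0.98,0,0,0,0],[0.35,0.67,0,0,0,0],[0.13,0.28,0,0,0,0],[0,0,-0.7,0,0,0],[0,0,-0.7,0,0,0],[0,0,-0.3,0,0,0],[0,0,-0.12,0,0,0],[0,0,0,0,0,0],[0,0,0,0,0,0]]]'
```

```text
t: 28.22
tool_pos: [573.7, 115.8, 71.4]
tcp_rot: [-3.095, -0.535, 0.002]
wrist_force: [-0.1, -0.5, 0.2]
finger_gap: 93.9
finger_force: 0.0
t: 29.48
tool_pos: [618.7, 201.1, 18.8]
tcp_rot: [3.096, 0.534, 0.002]
wrist_force: [-0.7, 0.0, 0.8]
finger_gap: 93.9
finger_force: 0.0
```

```bash
python3 -m jog '[[[0,0,-0.3,0,0,0],[0,0,0,0,0,0],[0,0,0,0,0,0]]]'
python3 -m jog '[[[0,0,0,0,0,0],[0,0,0,0,0,0],[0,0,0,0,0,0],[0,0,0,0,0,0],[0,0,0,0,0,0]]]' 0.5 35
```

```text
t: 29.85
tool_pos: [618.0, 201.0, 8.9]
tcp_rot: [3.096, 0.534, -0.0]
wrist_force: [0.4, 0.8, 0.6]
finger_gap: 94.1
finger_force: 0.0
t: 30.48
tool_pos: [617.9, 201.5, 9.0]
tcp_rot: [-3.095, -0.534, 0.0]
wrist_force: [-1.6, 2.9, 0.8]
finger_gap: 67.8
finger_force: 35.0
```

```bash
python3 -m jog '[[[0,0,0.3,0,0,0],[0,0,0.9,0,0,0],[0,0,0.9,0,0,0],[0,0,0.4,0,0,0],[-0.02,-0.5,0,0,0,0],[-0.02,-1,0,0,0,0],[-0.02,-1,0,0,0,0],[-0.02,-1,0,0,0,0],[-0.02,-1,0,0,0,0],[-0.02,-1,0,0,0,0],[-0.02,-1,0,0,0,0],[-0.02,-1,0,0,0,0]]]'
python3 -m jog '[[[-0.02,-1,0,0,0,0],[-0.02,-1,0,0,0,0],[-0.02,-1,0,0,0,0],[-0.02,-1,0,0,0,0],[-0.02,-1,0,0,0,0],[-0.02,-0.7,0,0,0,0],[-0.02,-0.3,0,0,0,0],[0,-0.08,0,0,0,0],[0,0,0,0,0,0],[0,0,-0.6,0,0,0],[0,0,-0.5,0,0,0],[0,0,0,0,0,0]]]'
python3 - <<'E'
from h import *
s=get_state();print(s["tool_pos"],s["finger_gap"])
cv2.imwrite("pics/w4.png",snapshot("wrist")[:,:,::-1])
find("dish_largest","wrist",7,.2)
E
```

```text
t: 31.98
tool_pos: [611.5, -26.1, 82.3]
tcp_rot: [-3.096, -0.534, 0.006]
wrist_force: [-0.2, -0.7, -5.3]
finger_gap: 67.8
finger_force: 35.0
t: 33.48
tool_pos: [607.9, -205.1, 49.4]
tcp_rot: [-3.093, -0.535, 0.005]
wrist_force: [0.5, 0.6, -3.9]
finger_gap: 67.8
finger_force: 35.0
[ 607.88138959 -205.09384213   49.39376629] 67.84697938055088
dish_largest wrist 0.57 px [320. 253.] circ [ 609.5 -205.2   94.8] ell [ 609.4 -205.5   87.2   88.5]
```

```bash
python3 -m jog '[[[0.04,0,-0.6,0,0,0],[0,0,-0.3,0,0,0],[0,0,-0.15,0,0,0],[0,0,-0.08,0,0,0],[0,0,0,0,0,0],[0,0,0,0,0,0]]]'
python3 -m jog '[[[0,0,-0.03,0,0,0],[0,0,0,0,0,0]]]'
```

```text
t: 34.33
tool_pos: [610.6, -206.5, 17.5]
tcp_rot: [3.095, 0.534, 0.001]
wrist_force: [0.3, -0.2, -3.9]
finger_gap: 67.8
finger_force: 35.0
t: 34.58
tool_pos: [610.4, -206.4, 16.3]
tcp_rot: [3.096, 0.534, 0.0]
wrist_force: [0.2, 0.6, -3.6]
finger_gap: 67.6
finger_force: 35.0
```

```bash
python3 -m jog '[[[0,0,-0.05,0,0,0],[0,0,-0.04,0,0,0],[0,0,-0.03,0,0,0],[0,0,0,0,0,0]]]'
```

```text
t: 35.08
tool_pos: [610.3, -206.3, 12.4]
tcp_rot: [-3.096, -0.534, 0.0]
wrist_force: [0.3, -0.2, -4.4]
finger_gap: 67.8
finger_force: 35.0
```

```bash
python3 -m jog '[[[0,0,-0.03,0,0,0],[0,0,0,0,0,0]]]'
```

```text
t: 35.33
tool_pos: [610.4, -206.4, 12.1]
tcp_rot: [3.096, 0.534, 0.0]
wrist_force: [-0.7, 0.2, -1.2]
finger_gap: 68.0
finger_force: 35.0
```

```bash
python3 -m jog '[[[0,0,-0.01,0,0,0],[0,0,0,0,0,0],[0,0,0,0,0,0],[0,0,0,0,0,0],[0,0,0,0,0,0],[0,0,0.3,0,0,0],[0,0,0.9,0,0,0],[0,0,1,0,0,0],[0,0,1,0,0,0],[0,0,1,0,0,0],[-1,0,0.8,0,0,0],[-1,0,0,0,0,0]]]' 0
python3 -m jog '[[[-1,0,0,0,0,0],[-1,0,0,0,0,0],[-1,0,0,0,0,0],[-1,0,0,0,0,0],[-1,0,0,0,0,0],[-1,0,0,0,0,0],[-0.5,0,0,0,0,0],[0,0,0,0,0,0],[0,0,0,0,0,0]]]'
python3 - <<'E'
from h import *
i=snapshot("top")[:,:,::-1]
C=dict(largest=(609,-206,68,94),large=(505.5,-19,56,82),small=(485,-330,45,71),smallest=(430.5,276.5,34,60))
for n in C: find("ring_"+n,"top",25)
T=[]
for n,(x,y,d,D) in C.items():
    u,v=w2px("top",(x,y,7)).astype(int); T.append(cv2.resize(i[v-35:v+35,u-35:u+35],(300,300),interpolation=cv2.INTER_CUBIC))
cv2.imwrite("pics/end.png",np.vstack([np.hstack(T[:2]),np.hstack(T[2:])]))
E
```

```text
t: 36.83
tool_pos: [551.3, -207.1, 164.4]
tcp_rot: [3.092, 0.534, 0.007]
wrist_force: [-0.5, 0.3, 0.1]
finger_gap: 94.2
finger_force: 0.0
t: 37.95
tool_pos: [356.4, -206.8, 161.7]
tcp_rot: [3.095, 0.534, 0.002]
wrist_force: [0.6, -1.3, 0.1]
finger_gap: 94.0
finger_force: 0.0
ring_largest top 0.65 px [414. 210.] circ [ 611.6 -207.    73.3] ell [ 611.6 -206.6   65.7   71.6]
ring_largest top 0.61 px [263. 214.] circ [596.4  82.6  70.2] ell [596.7  82.1  64.9  68.4]
ring_large top 0.81 px [317. 270.] circ [506.3 -20.4  58.1] ell [506.7 -21.1  54.6  55.8]
ring_small top 0.71 px [471. 273.] circ [ 487.4 -329.6   51.6] ell [ 488.  -329.9   43.4   50.7]
ring_small top 0.31 px [459. 284.] circ [ 482.6 -322.4   71.5] ell [ 483.9 -323.5   62.4   68.1]
ring_smallest top 0.78 px [170. 295.] circ [434.4 272.1  38.7] ell [434.6 271.9  32.8  38.1]
ring_smallest top 0.61 px [400. 215.] circ [ 611.5 -206.    71.3] ell [ 611.6 -205.6   65.    69.6]
```

View pics/end.png

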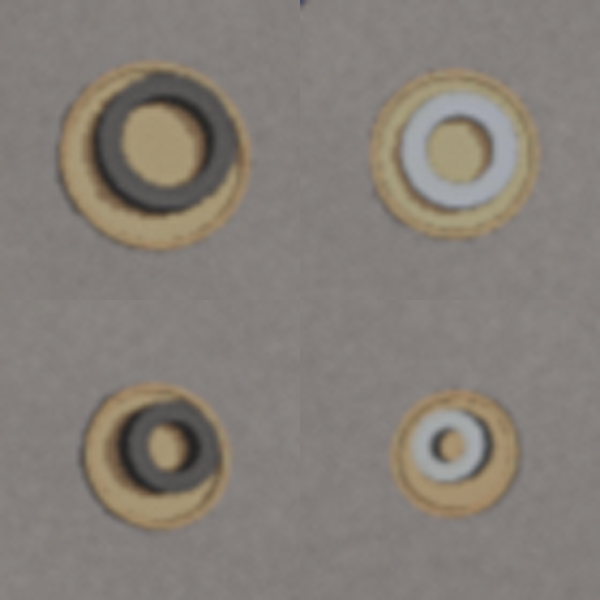

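The four crops show each ring lying flat in its own dish with no rim overlap. Most of the visible offset is parallax of the 25 mm high top faces. I'll cross-check the offsets once with the scene camera before handing in.

Run:
```python
from h import *
i=snapshot("scene")[:,:,::-1]
for n in("largest","large","small","smallest"): find("ring_"+n,"scene",25,.4);find("dish_"+n,"scene",7,.4)
find("v_block","scene",34); find("calliper","top",12); find("v_block","top",34)
D=i.copy(); 
C=dict(largest=(609,-206,68,94),large=(505.5,-19,56,82),small=(485,-330,45,71),smallest=(430.5,276.5,34,60))
T=[]
for x,y,d,Dd in C.values():
    u,v=w2px("scene",(x,y,10)).astype(int); T.append(cv2.resize(i[v-30:v+30,u-30:u+30],(300,300),interpolation=cv2.INTER_CUBIC))
cv2.imwrite("pics/end2.png",np.vstack([np.hstack(T[:2]),np.hstack(T[2:])]))
```

```text
ring_largest scene 0.84 px [237. 210.] circ [ 615.  -193.6   85.1] ell [ 615.9 -194.4   67.1   84.6]
dish_largest scene 0.76 px [241. 223.] circ [ 609.8 -198.6   96.4] ell [ 610.  -200.9   86.    92.1]
ring_large scene 0.73 px [331. 235.] circ [515.  -10.4  70.7] ell [514.7 -10.5  54.4  71. ]
dish_large scene 0.62 px [334. 250.] circ [508.9 -12.8  83.9] ell [508.1 -14.7  74.4  80.4]
dish_large scene 0.53 px [480. 330.] circ [433.9 282.2  62.3] ell [433.7 281.4  55.   57.3]
dish_small scene 0.83 px [303. 144.] circ [ 368.6 -309.9   77.9] ell [ 369.  -309.9   66.5   75.4]
dish_small scene 0.65 px [263. 163.] circ [ 486.3 -320.5   73.7] ell [ 486.5 -321.6   64.8   68.4]
dish_small scene 0.6 px [245. 218.] circ [ 609.8 -197.9   95. ] ell [ 610.1 -200.7   85.6   91.9]
ring_smallest scene 0.64 px [474. 319.] circ [443.  281.1  46.6] ell [442.9 281.3  32.3  46.6]
dish_smallest scene 0.68 px [480. 332.] circ [434.3 280.6  62. ] ell [433.8 280.7  54.3  58.5]
v_block scene 0.72 px [474. 319.] circ [446.5 283.9  48.2] ell [447.  283.5  33.1  48.3]
calliper top 0.82 px [330. 132.] circ [800.8  -1.8 231.1] ell [794.9 -24.2  58.8 227. ]
v_block top 0.89 px [320. 192.] circ [659.2 -21.8  64. ] ell [658.9 -21.8  41.7  60.6]
```

View pics/end2.png

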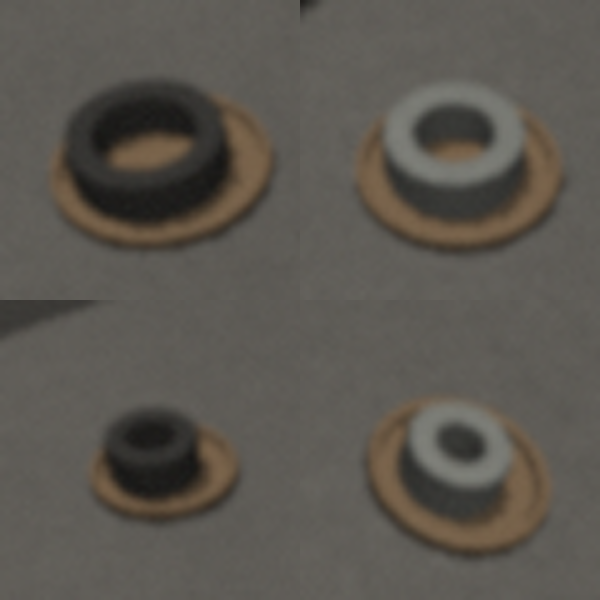

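All four look flat and seated. I'll measure the true offsets by fitting projected silhouettes, so wall parallax doesn't bias them.

Run:
```python
from h import *
from scipy.optimize import minimize
C=dict(largest=(610,-206,68,94),large=(506,-19,56,82),small=(485,-330,45,71),smallest=(430.5,276.5,34,60))
a=np.linspace(0,2*np.pi,60)
def sil(cam,m,x,y,d,z0,z1):
    p=np.array([w2px(cam,(x+d/2*np.cos(t),y+d/2*np.sin(t),z),m) for z in(z0,z1) for t in a],np.float32)
    im=np.zeros((480,640),np.uint8); cv2.fillConvexPoly(im,np.round(cv2.convexHull(p)*16).astype(np.int32),1,shift=4); return im>0
for cam in("top","scene"):
    m=camera_model(cam); snapshot(cam)
    for n,(x,y,d,D) in C.items():
        o=[]
        for nm,dd,z0,z1 in(("dish_"+n,D,0,7),("ring_"+n,d,3,25)):
            R_=[r for r in regions_of(nm,cam) if np.hypot(*(r["xy"]-w2px(cam,(x,y,10),m)))<22]
            if not R_: o.append(None); continue
            pix=cv2.fillPoly(np.zeros((480,640),np.uint8),[cv2.convexHull(np.argwhere(R_[0]["pixels"])[:,::-1].astype(np.int32))],1)>0
            f=lambda q:-(sil(cam,m,*q,dd,z0,z1)&pix).sum()/(sil(cam,m,*q,dd,z0,z1)|pix).sum()
            r=minimize(f,(x,y),method="Nelder-Mead",options=dict(initial_simplex=[(x-6,y-6),(x+6,y-2),(x,y+8)],maxiter=50)); o.append(np.round([*r.x,-r.fun],2))
        print(cam,n,o)
```

```text
top largest [array([ 608.43, -205.76,    0.91]), array([ 614.2 , -209.3 ,    0.89])]
top large [array([507.1 , -19.42,   0.97]), array([507.15, -21.48,   0.94])]
top small [array([ 484.96, -329.72,    0.85]), array([ 489.57, -332.3 ,    0.87])]
top smallest [array([429.01, 275.84,   0.91]), array([433.92, 274.54,   0.88])]
scene largest [array([ 607.98, -202.24,    0.76]), array([ 612.78, -206.21,    0.86])]
scene large [array([506.06, -15.77,   0.8 ]), array([506.94, -19.27,   0.9 ])]
scene small [array([ 482.79, -328.4 ,    0.83]), array([ 487.04, -329.85,    0.92])]
scene smallest [array([431.25, 278.66,   0.87]), array([435.98, 279.07,   0.9 ])]
```

Both cameras put every ring within about 7 mm of its dish's centre, against an 11 mm limit. The V-block and calliper have not moved and the robot touches nothing, so I'm handing in.

```bash
python3 -c "
from cell import *
print(close_job())"
```

```text
the job is handed in; nothing more can be done
None
```

I handed the job in at about 40 s: all four rings lie flat in the dishes of their own size, at most about 7 mm off centre by camera (limit 11 mm), and the calliper and V-block were not touched; the judge's verdict wasn't shown.

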